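Close the bayonet lid of the brush-washing pot

ROBOT

A 7-joint arm with a two-finger parallel gripper is mounted at the origin on the work surface; the furniture and walls round the work are solid. World frame = base frame: x ahead of the robot, y to its left, z up, the work surface at z = 0. Lengths are in m, angles in rad, forces in N, time in s.
With the tool pointing down it reaches from about 0.35 to 0.9 m from the base axis. Payload 8.1 kg.
Tool frame: the origin (TCP) lies midway between the tips of the shut fingers; the grasp point (between the pads) lies 19 mm behind it (grip_point_offset is the distance from the TCP to the grasp point, in m); z points along the fingers, y is the line along which they close (so a half turn about z gives the same grasp; the last joint's range is limited). The gripper opens to 92 mm and grips with 3 to 60 N. Pads are 19 mm wide; open, the fingers measure 130 mm over their backs; the gripper's body (75 mm by 190 mm) begins 47 mm behind the grasp point.
Start: joints at [1.082, 0.434, 0.025, 1.573, -0.012, 1.134, -0.075], TCP at [0.235, -0.579, 0.227] pointing down, gripper open.
Joint ranges: [-2.62, 2.62], [-0.44, 2.09], [-1.27, 1.32], [0.08, 2.57], [-1.32, 4.46], [0.12, 2], [-2.74, 2.74]. Speed limits (rad/s): [2.22, 2.22, 3.01, 3.01, 3.14, 3.14, 3.14].

INTERFACE

Orientations are given as a 3x3 rotation matrix whose columns are the frame's x, y, z axes.
In Python, from cell import * gives the robot as it stands.
- The arm moves only by the tool servo_tool, never from a script. Its argument "increments" is a list of rows, each an object of numbers: "dx", "dy", "dz": the shift along the tool's x, y, z in cm; "wx", "wy", "wz": the turn, a rotation vector about the tool's x, y, z in rad. A call has 1 to 12 rows; each row shifts and turns the commanded pose from where the row before left it, along the tool's axes as they then stand; what a row does not reach is not made up. A row lasts 1/8 s, in which the tool goes at most 62.5 mm and 10.7 degrees, less where a joint would pass 70% of its speed; a pose out of reach is approached as far as the arm can. A call with a gripper value outside its range is refused whole. "jaw" is the opening, from -1 (shut) to 1 (fully open), set as the call begins (left out, the last holds). The fingers move at their own pace and stop on an object; the grip force is fixed at half the most. Time passes only in rows, so rows that do not move let the fingers close. It gives the time, the measured TCP pose, the force, the opening and the grip force at its end, in the units of the state.
- read_state(): the state, without advancing time (a new reading comes with each control period).
- capture(name): name is "scene" or "top"; returns the picture (400x640x3 uint8, red, green, blue); there is no depth.
- camera_info(name): a dict with "camera_matrix" (3x3 intrinsics, pixels), "distortion" ([k1, k2, p1, p2, k3] as OpenCV has them; the pictures are not rectified), "R" (3x3) and "t" (3): a world point X has camera coordinates R X + t. Camera axes: x right, y down, z forward; pixel columns grow to the right and rows downward; lengths in m; the calibration is good to about 2 mm. A picture is of the moment at which its call begins. camera_info takes no time and is no camera call.
- job_done(): hands the job in; it is judged then, once.
The state is a dict: "time_s": time; "q": joint angles; "dq": joint speeds; "joint_efforts": joint torques, N m; "eef_pos": TCP position; "ee_rot": TCP orientation; "wrist_force": force on the tool from outside, world axes, zero at the start; "ft_torque": the same for the moment, N m; "gripper_width": finger opening in m; "finger_force": force on a finger pad.
Only numpy, scipy, OpenCV 4.12 (cv2) and the standard library are available. Lean on these libraries where they do the work, as an engineer would, in place of code of your own. Each camera call takes 0.05 s, during which the arm holds its last target. There are 200 camera calls.

TASK

Close the brush-washing pot for the night: take its lid from the sloping drain rack and set it level on the pot with its two tabs through the notches in the rim, press it down firmly against the sprung seal, without forcing it, and, still pressing, turn it clockwise to the stop, so that the grip bar lines up with the pot's handle and the lid springs up into its catch and is held when you let go. Leave the pot standing where it is and push nothing else out of its place.

Things in the scene. Friction and masses are not known exactly. Their poses are not given: they have to be found in the camera images.
- lid: Round steel lid, plate 107 mm across, top doming to 7.5 mm; about 0.16 kg; same after a half turn. Origin: centre of the underside of the plate, the face that rests on the pot's rim; z up out of the lid, x along its grip bar. Below it a plug 81 mm across reaches 12 mm down (last 3 mm: 78 mm). It starts on the rack, face up, z leaning 35 degrees from vertical to the rack's front.
- lid_grip (a point): Centre of the lid's black bar grip, 20 mm above the lid's origin; axes as the lid's. The bar is 62 mm long (x), 14 mm wide (y) and reaches from the plate to 36 mm above the lid's origin.
- lid_tab (a point): Outer end of one of the lid's two tabs, at its +x (the other at -x): they stick out from the foot of the plug, under the bar's ends, to 46.5 mm from the axis, 23 degrees wide, from 12 to 7 mm below the lid's origin. The point is 46.5 mm from the axis, 9.5 mm below the origin.
- pot: Loose open steel pot, about 0.8 kg, 104 mm across, 100 mm high, upright. Origin: centre of its underside; z up, +x towards its one wire handle, which reaches 81 mm from the axis at heights 22 to 84 mm. Lid locked: its bar along the pot's x (either way round), its origin 2.8 mm above the rim, the tabs pushed up by the seal into two recesses under the rim.
- pot_mouth (a point): Centre of the mouth, level with the rim's top, 100 mm above the pot's origin; axes as the pot's. The rim is a flat ring 107 mm across, opening 84 mm. On its outer part lies a black seal ring, 4.5 mm proud, sprung: it gives way at 4 N and is flush at 14 N. With tabs beside the notches the lid stands 12 mm above the rim; tabs in, it rests level on the seal, 4.5 mm above it.
- pot_notch (a point): One of two notches facing each other in the ring's inner edge, at 45 and 225 degrees anticlockwise from pot +x seen from above, 27 degrees wide (play 2 degrees, 1.5 mm). The point: 45 mm from the axis, at rim height. Tabs in and the lid pressed to under 1 mm from the rim (about 13 N), it turns clockwise only, past a ridge: 42 to 48 degrees on, at the hard stop, it can rise into the recesses.
- rack: Fixed wooden drain rack, 156 mm wide, about 110 mm deep, 100 mm high. Origin on the table under the middle of the sloping slats. The slats slope down 35 degrees towards its front, -x; x points to its higher back, y along the slats, z up. Two pegs at the lower edge, 64 mm apart, 26 mm proud of the slats, hold up the lid.
- rinse_cup: Loose plastic cup, 83 mm across, 106 mm high, origin at the centre of its underside; a bystander between the pot and the rack, nearer the robot.
- spare_cup: A second such loose cup, at the right; a bystander.
- tall_bottle: Loose squeeze bottle of paint, 55 mm across, 158 mm high, origin at the centre of its underside; a bystander at the back left.
- short_bottle: Loose squeeze bottle of paint, 47 mm across, 134 mm high, origin at the centre of its underside; a bystander at the back, right of the middle.
- brush: Loose paint brush, 209 mm long, 11 mm thick, lying on the table at the right front, origin at its middle; a bystander.
There are look-alikes about, which are no part of the job. Leave any brown or red look-alike of the lid alone.

How it is judged:
By the outcome, as a careful person would: the job done as asked, in the order asked, and still so for the second after the job is handed in, with the robot touching nothing.
It also fails if it takes over 54 s, if anything falls off the work surface, if the arm or the gripper's body presses on something with over 40 N, if the wrist force passes 120 N, or if a joint passes its speed limit or range.

## Working session

There is one attempt and no reset: what is moved stays moved. The work goes in short steps, Python scripts to look and compute and a tool call to move; the robot and the scene stay as the last step left them, time stands still between calls to the robot, and variables do not carry over. Pictures are saved under pics/ and viewed, at most 10 in all, crops included, and the job is handed in when it is done.

Besides the shell and the picture viewer there is one more tool, called as a command line: name --argument value ..., lists and objects as JSON in quotes. servo_tool: Moves the arm, as the interface text tells. Its arguments: {"type":"object","properties":{"increments":{"type":"array"},"jaw":{"type":"number"}},"required":["increments"]}

```bash
mkdir -p pics; ls; python3 - <<'E'
from cell import *
import cv2
for n in("scene","top"):
    im=capture(n); cv2.imwrite(f"pics/{n}0.png",im[:,:,::-1])
    print(n,camera_info(n))
s=read_state(); print(s)
E
```

```text
pics
scene {'camera_matrix': array([[428.71427419,   0.        , 319.76337846],
       [  0.        , 428.71427419, 204.6873371 ],
       [  0.        ,   0.        ,   1.        ]]), 'distortion': array([0.02233044, 0.        , 0.        , 0.        , 0.        ]), 'R': array([[-0.85071324, -0.52500282, -0.02567143],
       [-0.27710638,  0.48945257, -0.82683023],
       [ 0.44665315, -0.69628171, -0.56186542]]), 't': array([0.34603736, 0.32789833, 1.06444536])}
top {'camera_matrix': array([[420.54738725,   0.        , 320.37593992],
       [  0.        , 420.54738725, 199.51196177],
       [  0.        ,   0.        ,   1.        ]]), 'distortion': array([-0.04286117,  0.        ,  0.        ,  0.        ,  0.        ]), 'R': array([[ 2.41061195e-02, -9.99709374e-01,  2.49744525e-04],
       [-8.71495694e-01, -2.11368839e-02, -4.89947434e-01],
       [ 4.89810321e-01,  1.15930801e-02, -8.71751943e-01]]), 't': array([-0.18719553,  0.50477047,  1.4480673 ])}
{'time_s': 0.1, 'q': array([ 1.08239957,  0.43513421,  0.02497259,  1.57402679, -0.01159382,
        1.13401044, -0.07510161]), 'dq': array([-0.00085069, -0.00073582, -0.00102436, -0.00101489,  0.00070192,
       -0.00110251,  0.00045682]), 'joint_efforts': array([ 2.88040021e-03, -6.69129610e+01,  9.87882838e-01, -3.15147972e+01,
       -6.05227333e-02,  3.72458319e-02,  7.19255218e-05]), 'eef_pos': array([ 0.23495553, -0.57864316,  0.22602731]), 'ee_rot': array([[ 9.26524339e-01,  3.76234249e-01, -6.62235925e-04],
       [ 3.76234807e-01, -9.26523476e-01,  1.27181148e-03],
       [-1.35078094e-04, -1.42752050e-03, -9.99998972e-01]]), 'wrist_force': array([ 0.19564398, -0.6214237 ,  0.11776499]), 'ft_torque': array([-0.00926231, -0.03210002,  0.01586871]), 'finger_force': 0.0, 'gripper_width': 0.09238253276541462}
```

View pics/scene0.png

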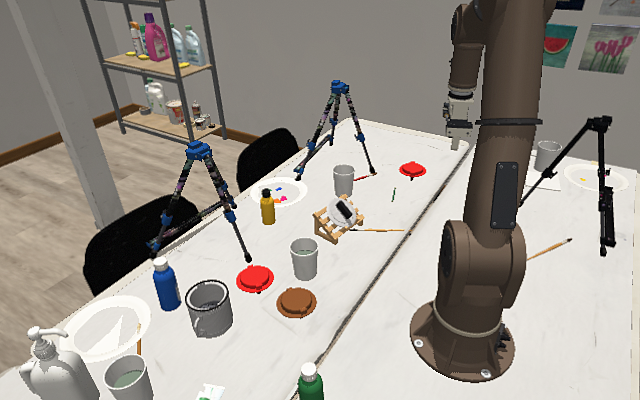

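View pics/top0.png

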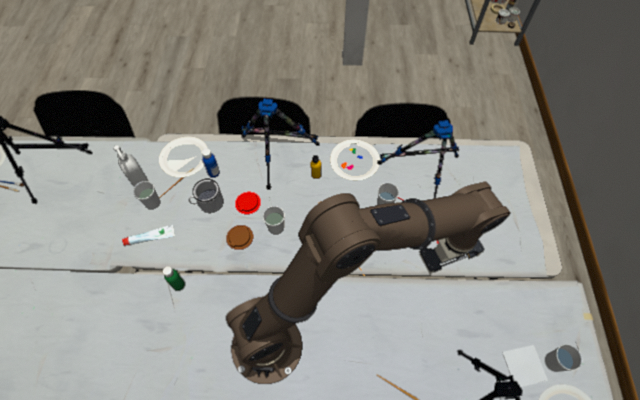

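The scene picture shows the steel lid on the rack at scene (342,210) and the pot at (208,307), top (206,194). Could be taken for the lid: red (255,278), brown (297,302), red (413,169). I choose the grey steel one with the black bar, on the rack.

```bash
python3 - <<'E'
import cv2,numpy as np
s=cv2.imread("pics/scene0.png");t=cv2.imread("pics/top0.png")
z=lambda im,x,y,w,h,k:cv2.resize(im[y:y+h,x:x+w],None,fx=k,fy=k,interpolation=cv2.INTER_CUBIC)
cv2.imwrite("pics/c1.png",z(s,302,185,80,60,10))
a=z(s,175,265,65,85,6.0);b=z(t,180,170,50,50,8)
c=np.zeros((510,800,3),np.uint8);c[:510,:390]=a;c[:400,400:800]=b
cv2.imwrite("pics/c2.png",c)
E
```

```text
(no output)
```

View pics/c1.png

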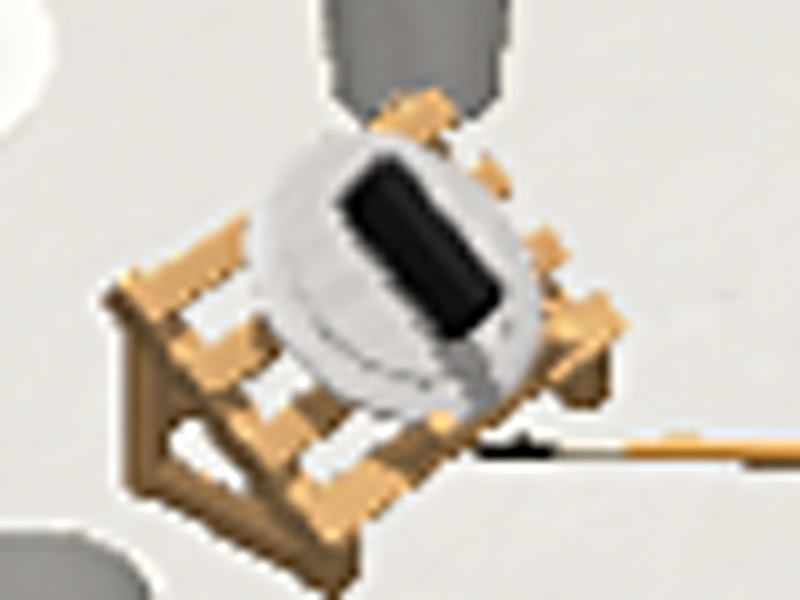

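View pics/c2.png

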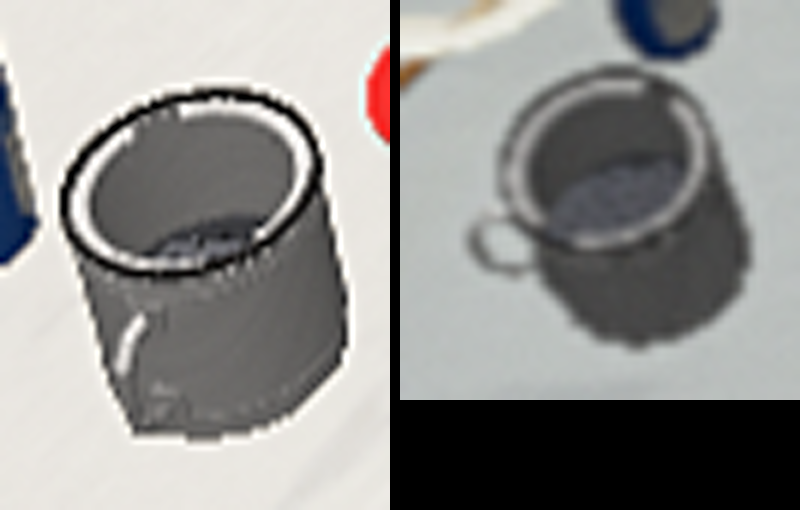

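Crop 1 confirms the grey plate with black bar (bar ends about scene (340,202)–(349,216)) on the rack slats. Crop 2: the pot's handle points left in the top picture (~(239,200)); one notch is at top (212,181), scene (200,285).

```bash
cat > h.py <<'E'
from cell import *
import cv2,numpy as np
from scipy.optimize import least_squares
def pix(P,x0,y0,k): return (np.array(P,float)+.5)/k-.5+[x0,y0]
def ray(n,p):
    c=camera_info(n); u=cv2.undistortPoints(np.array(p,float).reshape(-1,1,2),c["camera_matrix"],c["distortion"])[:,0]
    d=np.c_[u,np.ones(len(u))]@c["R"]; return -c["R"].T@c["t"],d
def plane(n,p,z):
    o,d=ray(n,p); return o+d*((z-o[2])/d[:,2])[:,None]
def proj(n,X):
    c=camera_info(n); return cv2.projectPoints(np.array(X,float).reshape(-1,1,3),cv2.Rodrigues(c["R"])[0],c["t"],c["camera_matrix"],c["distortion"])[0][:,0]
E
python3 - <<'E'
from h import *
S=pix([(60,205),(75,155),(130,108),(215,88),(290,110),(323,165),(305,215),(250,258),(165,275),(90,245)],175,265,6)
T=pix([(99,170),(115,115),(155,80),(215,66),(275,82),(305,120)],180,170,8)
for n,p in(("scene",S),("top",T)):
    q=plane(n,p,.1035)[:,:2]
    r=least_squares(lambda c:np.hypot(*(q-c[:2]).T)-.0535,[.6,.2]); print(n,r.x,r.fun.round(4))
    f=least_squares(lambda c:np.hypot(*(q-c[:2]).T)-c[2],[.6,.2,.05]); print(f.x)
print("notch s",plane("scene",pix([(130,135),(155,122),(180,108)],175,265,6),.1))
print("notch t",plane("top",pix([(245,85),(257,92),(272,100)],180,170,8),.1))
print("handle t",plane("top",pix([(70,238),(98,215),(98,270)],180,170,8),.053))
print("lid",plane("scene",[(342,208)],.08),"tall/short/cups",plane("scene",[(267,223),(305,278),(168,308),(343,195)],.0))
E
```

```text
scene [0.5620886 0.2761259] [-0.      0.0011  0.0014 -0.0011 -0.0034 -0.0007  0.0012  0.0015 -0.001
 -0.0042]
[0.56208438 0.27616767 0.05297044]
top [0.55956825 0.27626673] [-0.0025  0.0001  0.0011 -0.0001 -0.0006 -0.0017]
[0.56260223 0.27718608 0.05105549]
notch s [[0.60602972 0.26949098 0.1       ]
 [0.60237112 0.25853544 0.1       ]
 [0.59910282 0.2470107  0.1       ]]
notch t [[0.60437685 0.26374106 0.1       ]
 [0.60045319 0.25714942 0.1       ]
 [0.59599633 0.24899978 0.1       ]]
handle t [[0.5417544  0.35306554 0.053     ]
 [0.55525789 0.34129226 0.053     ]
 [0.523951   0.33581027 0.053     ]]
lid [[ 0.47080969 -0.24611487  0.08      ]] tall/short/cups [[ 7.07270460e-01 -1.40546559e-01  0.00000000e+00]
 [ 4.45658888e-01  1.89271949e-02  0.00000000e+00]
 [ 7.04678621e-01  3.02162242e-01 -1.11022302e-16]
 [ 5.65742959e-01 -4.24063192e-01  0.00000000e+00]]
```

servo_tool --increments '[{"dz": -6}, {"dz": -6}]'

```text
$.increments[0]: bad value
```

servo_tool --increments '[{"dx": 0.0, "dy": 0.0, "dz": -5.0, "wx": 0.0, "wy": 0.0, "wz": 0.0}, {"dx": 3.7, "dy": -3.9, "dz": -1.5, "wx": 0.0, "wy": 0.0, "wz": 0.0}, {"dx": 3.7, "dy": -3.9, "dz": -1.5, "wx": 0.0, "wy": 0.0, "wz": 0.0}, {"dx": 3.7, "dy": -3.9, "dz": -1.5, "wx": 0.0, "wy": 0.0, "wz": 0.0}, {"dx": 3.7, "dy": -3.9, "dz": 0.0, "wx": 0.0, "wy": 0.0, "wz": 0.0}, {"dx": 3.7, "dy": -3.9, "dz": 0.0, "wx": 0.0, "wy": 0.0, "wz": 0.0}, {"dx": 3.7, "dy": -3.9, "dz": 0.0, "wx": 0.0, "wy": 0.0, "wz": 0.0}, {"dx": 3.7, "dy": -3.9, "dz": 0.0, "wx": 0.0, "wy": 0.0, "wz": 0.0}, {"dx": 3.7, "dy": -3.9, "dz": 0.0, "wx": 0.0, "wy": 0.0, "wz": 0.0}, {"dx": 3.7, "dy": -3.9, "dz": 0.0, "wx": 0.0, "wy": 0.0, "wz": 0.0}]'

```text
time_s: 1.35
eef_pos: [0.4118, -0.1269, 0.3216]
ee_rot: [[0.927, 0.376, -0.0], [0.376, -0.927, -0.0], [-0.0, 0.0, -1.0]]
wrist_force: [0.3, -0.5, 1.1]
gripper_width: 0.0918
finger_force: 0.0
```

```bash
python3 - <<'E'
from h import *
im=capture("top"); cv2.imwrite("pics/top1.png",im[:,:,::-1])
u,v=proj("top",[[.47,-.25,.08]])[0].astype(int);print(u,v)
x,y=u-40,v-30;print(x,y)
cv2.imwrite("pics/c3.png",cv2.resize(im[y:y+60,x:x+80,::-1],None,fx=10,fy=10,interpolation=cv2.INTER_CUBIC))
s=read_state();print(s["time_s"],s["eef_pos"],s["ee_rot"],s["q"])
E
```

```text
339 215
299 185
1.4 [ 0.41412687 -0.1195527   0.32191446] [[ 0.92358415  0.3833926   0.00156182]
 [ 0.38338708 -0.92358297  0.00297256]
 [ 0.00258213 -0.00214663 -0.99999436]] [ 0.48198138  0.06305872 -0.33868255  1.83479306  0.01875177  1.24624798
 -1.03936808]
```

View pics/c3.png

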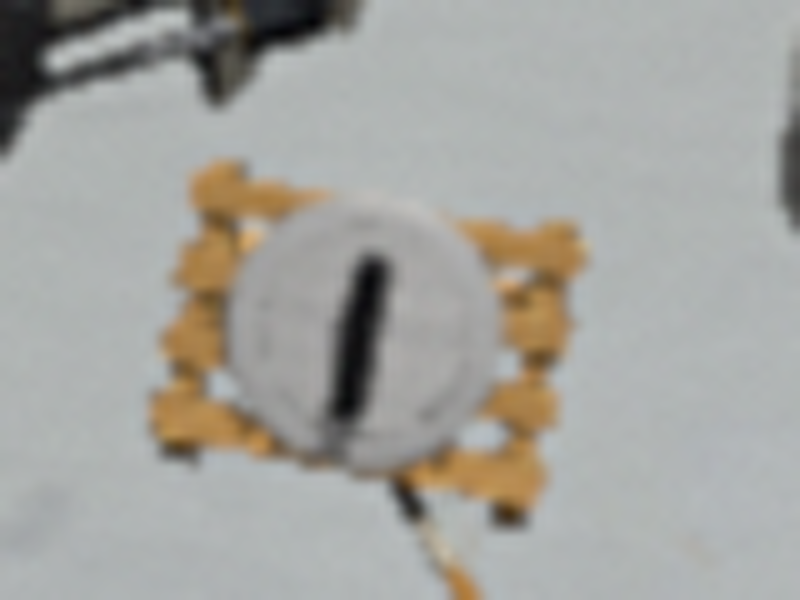

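The top crop shows the steel lid unobstructed: centre near top (335,218), bar from (336.5,210.5) to (333.5,226.5), nearly along the slope.

```bash
cat > fit.py <<'E'
from h import *
T=pix([(228,320),(245,250),(285,212),(340,190),(400,195),(455,225),(495,275),(502,330),(485,390),(440,445),(370,472),(250,400)],299,185,10)
S=pix([(250,240),(270,180),(310,140),(480,190),(530,260),(545,330),(520,385),(480,415),(400,415),(330,385),(280,320)],302,185,10)
tb=pix([(376,252),(342,418)],299,185,10)
sb=pix([(385,152),(340,205),(500,290),(453,340)],302,185,10)
def pose(p):
    c,s=np.cos(p[3]),np.sin(p[3]);a=np.radians(35)
    R=np.array([[c,-s,0],[s,c,0],[0,0,1]])@cv2.Rodrigues(np.array([0,-a,0]))[0]@cv2.Rodrigues(np.array([0,0,p[4]]))[0]
    return R,p[:3]
th=np.linspace(0,2*np.pi,721); C=np.c_[.0535*np.cos(th),.0535*np.sin(th),0*th+.001]
B=np.array([[x,y,z] for x in(-.031,.031) for y in(-.007,.007) for z in(.007,.036)])
def cont(q,c): # signed outline distance
    return [cv2.pointPolygonTest(c.astype(np.float32).reshape(-1,1,2),tuple(map(float,x)),True) for x in q]
def f(p):
    R,t=pose(p);W=lambda X:np.array(X)@R.T+t
    r=cont(T,proj("top",W(C)))+cont(S,proj("scene",W(C)))
    r+=list(1.*(proj("top",W([[.031,0,.036],[-.031,0,.036]]))-tb).ravel())
    r+=list((proj("scene",W([[.031,.007,.036],[.031,-.007,.036][0:1]+[.007,.036][0:0] if 0 else [.031,.007,.036]]))[:1]*0).ravel())
    h=cv2.convexHull(proj("scene",W(B)).astype(np.float32)); r+=cont(sb,h)
    return np.array(r)
E
sed -i '/if 0 else/d' fit.py
cat >> fit.py <<'E'
if __name__=="__main__":
    r=least_squares(f,[.47,-.25,.08,-.1,0],x_scale=[.01,.01,.01,.1,.1],diff_step=1e-3,loss="soft_l1")
    R,t=pose(r.x);print(r.x,r.cost);print(f(r.x).round(1));print(R)
    np.save("lid.npy",r.x)
    W=lambda X:np.array(X)@R.T+t
    out=[]
    for n,fn,x,y in(("top","top1",299,185),("scene","scene0",302,185)):
        im=cv2.resize(cv2.imread(f"pics/{fn}.png")[y:y+60,x:x+80],None,fx=5,fy=5,interpolation=cv2.INTER_CUBIC)
        k=lambda X:((proj(n,W(X))-[x,y]+.5)*5-.5).round().astype(np.int32)
        cv2.polylines(im,[k(C)],True,(0,0,255)); cv2.polylines(im,[cv2.convexHull(k(B))],True,(0,255,0)); out.append(im)
    cv2.imwrite("pics/ov.png",np.hstack(out))
    # rack consistency: lid seated on slats, height under the plate
    print("slat dir",np.degrees(r.x[3]))
    E=plane("top",pix([(155,410),(545,490)],299,185,10),.035);print("low edge",E,np.degrees(np.arctan2(*(E[0]-E[1])[1::-1])))
E
python3 fit.py
```

```text
[ 0.46527807 -0.23168574  0.07457939 -0.10843018 -0.06727284] 2.103209551017483
[ 0.4 -0.1  0.1  0.   0.2  0.3 -0.1  0.2  0.3 -0.1 -0.7  0.3 -0.1  0.5
  0.   0.3  0.1 -0.3  0.1 -0.1  0.1 -0.4  0.3 -0.1  0.7  0.3  0.2  0.2
  0.1  1.6  0.4]
[[ 0.80522469  0.16271479 -0.57020794]
 [-0.15527367  0.9859195   0.0620712 ]
 [ 0.57227903  0.03855702  0.81915204]]
slat dir -6.212591621692315
low edge [[ 0.4470461  -0.15185973  0.035     ]
 [ 0.41651932 -0.30301576  0.035     ]] 78.58237780481156
```

View pics/ov.png

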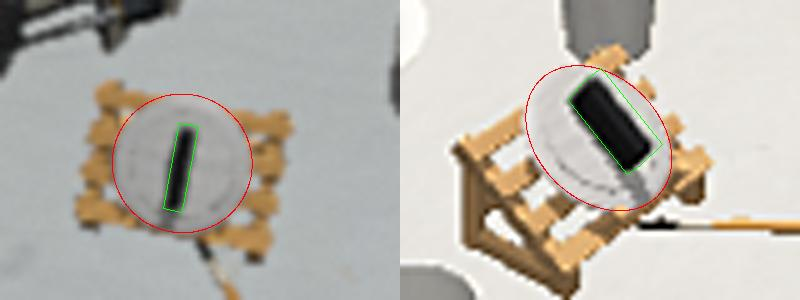

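```bash
python3 - <<'E'
s=open('fit.py').read()
s=s.replace("r+=cont(sb,h)\n","r+=cont(sb,h)\n    r+=[(p[3]+.19)/.02]\n")
s=s.replace('    E=plane','    E=plane("top",pix([(210,180),(575,250)],299,185,10),.1);print("hi edge",np.degrees(np.arctan2(*(E[0]-E[1])[1::-1])))\n    E=plane("scene",pix([(120,290),(330,530)],302,185,10),.06);\n    E=plane')
open('fit.py','w').write(s)
E
python3 fit.py
```

```text
[ 0.46530871 -0.23211488  0.07468122 -0.18543836 -0.00078235] 2.6075331995821145
[ 0.2 -0.2  0.   0.1  0.3  0.3 -0.1  0.3  0.4 -0.1 -0.7  0.2  0.   0.5
  0.1  0.9  0.6 -0.   0.1 -0.1  0.3 -0.1  0.6 -0.5  0.6  0.   0.1  0.3
  0.1  1.5  0.4  0.2]
[[ 8.04963616e-01  1.85007215e-01 -5.63742767e-01]
 [-1.51802010e-01  9.82737060e-01  1.05754530e-01]
 [ 5.73576261e-01  4.48736682e-04  8.19152044e-01]]
slat dir -10.624835392611638
hi edge 79.03106455469957
low edge [[ 0.4470461  -0.15185973  0.035     ]
 [ 0.41651932 -0.30301576  0.035     ]] 78.58237780481156
```

View pics/ov.png

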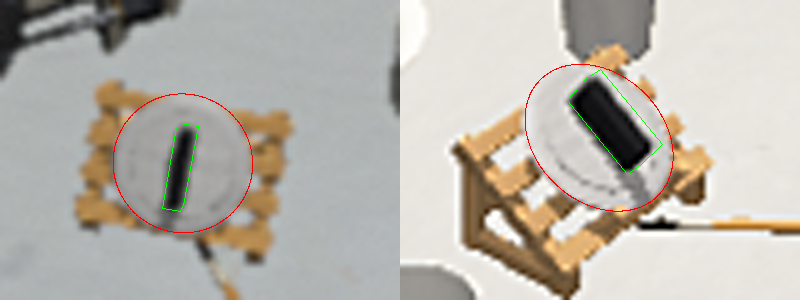

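servo_tool --increments '[{"dx": 0.0, "dy": 0.0, "dz": 0.0, "wx": 0.0, "wy": 0.0, "wz": -0.18}, {"dx": 0.0, "dy": 0.0, "dz": 0.0, "wx": 0.0, "wy": 0.0, "wz": -0.18}, {"dx": 0.0, "dy": 0.0, "dz": 0.0, "wx": 0.0, "wy": 0.0, "wz": -0.18}, {"dx": 0.0, "dy": 0.0, "dz": 0.0, "wx": 0.0, "wy": 0.0, "wz": -0.18}, {"dx": 0.0, "dy": 0.0, "dz": 0.0, "wx": 0.0, "wy": 0.0, "wz": -0.18}, {"dx": 0.0, "dy": 0.0, "dz": 0.0, "wx": 0.0, "wy": 0.0, "wz": -0.18}, {"dx": 0.0, "dy": 0.0, "dz": 0.0, "wx": 0.0, "wy": 0.0, "wz": -0.18}, {"dx": 0.0, "dy": 0.0, "dz": 0.0, "wx": 0.0, "wy": 0.0, "wz": -0.18}, {"dx": 0.0, "dy": 0.0, "dz": 0.0, "wx": 0.0, "wy": 0.0, "wz": -0.18}, {"dx": 0.0, "dy": 0.0, "dz": 0.0, "wx": 0.0, "wy": 0.0, "wz": -0.18}, {"dx": 0.0, "dy": 0.0, "dz": 0.0, "wx": 0.0, "wy": 0.0, "wz": -0.18}, {"dx": 0.0, "dy": 0.0, "dz": 0.0, "wx": 0.0, "wy": 0.0, "wz": -0.18}]'

```text
time_s: 2.9
eef_pos: [0.4113, -0.1288, 0.3214]
ee_rot: [[-0.831, 0.556, -0.001], [0.556, 0.831, 0.0], [0.001, -0.0, -1.0]]
wrist_force: [-0.3, 0.3, -0.1]
gripper_width: 0.0917
finger_force: 0.0
```

```bash
cat > go.py <<'E'
from h import *
from fit import pose
def delta(p,R):
    s=read_state();A=s["ee_rot"]
    print("t",round(s["time_s"],2),"q",s["q"].round(2),"pos",s["eef_pos"].round(4),"F",s["wrist_force"].round(1),"w",round(s["gripper_width"],4),round(s["finger_force"],1))
    print("shift cm",(A.T@(p-s["eef_pos"])*100).round(2),"rot",cv2.Rodrigues(A.T@R)[0].ravel().round(3), "shift in target axes",(R.T@(p-s["eef_pos"])*100).round(2))
def lidgrasp(h):
    L,t=pose(np.load("lid.npy")); return t+L@[0,0,h],L@np.diag([-1,1,-1.])
E
python3 -c "
from go import *
delta(*lidgrasp(.09));delta(*lidgrasp(.0105))"
```

```text
t 2.9 q [ 0.59  0.07 -0.43  1.83  0.03  1.25  1.13] pos [ 0.4113 -0.1288  0.3214] F [-0.3  0.3 -0.1] w 0.0917 0.0
shift cm [-5.5  -7.61 17.3 ] rot [-0.124 -0.603 -0.391] shift in target axes [ 8.24 -9.17 15.35]
t 2.9 q [ 0.59  0.07 -0.43  1.83  0.03  1.25  1.13] pos [ 0.4113 -0.1288  0.3214] F [-0.3  0.3 -0.1] w 0.0917 0.0
shift cm [-9.7  -5.81 23.81] rot [-0.124 -0.603 -0.391] shift in target axes [ 8.24 -9.17 23.3 ]
```

servo_tool --increments '[{"dx": 0.0, "dy": 0.0, "dz": 0.0, "wx": -0.031, "wy": -0.151, "wz": -0.098}, {"dx": 0.0, "dy": 0.0, "dz": 0.0, "wx": -0.031, "wy": -0.151, "wz": -0.098}, {"dx": 0.0, "dy": 0.0, "dz": 0.0, "wx": -0.031, "wy": -0.151, "wz": -0.098}, {"dx": 0.0, "dy": 0.0, "dz": 0.0, "wx": -0.031, "wy": -0.15, "wz": -0.097}, {"dx": 2.0, "dy": -2.3, "dz": 3.6, "wx": 0.0, "wy": 0.0, "wz": 0.0}, {"dx": 2.0, "dy": -2.3, "dz": 3.6, "wx": 0.0, "wy": 0.0, "wz": 0.0}, {"dx": 2.1, "dy": -2.3, "dz": 3.6, "wx": 0.0, "wy": 0.0, "wz": 0.0}, {"dx": 2.1, "dy": -2.3, "dz": 3.6, "wx": 0.0, "wy": 0.0, "wz": 0.0}, {"dx": 0.0, "dy": 0.0, "dz": 0.0, "wx": 0.0, "wy": 0.0, "wz": 0.0}, {"dx": 0.0, "dy": 0.0, "dz": 0.0, "wx": 0.0, "wy": 0.0, "wz": 0.0}]'

```text
time_s: 4.15
eef_pos: [0.4164, -0.1905, 0.2161]
ee_rot: [[-0.793, 0.177, 0.582], [0.155, 0.984, -0.089], [-0.589, 0.019, -0.808]]
wrist_force: [-0.8, -0.7, -0.0]
gripper_width: 0.0917
finger_force: 0.0
```

```bash
python3 -c "
from go import *
delta(*lidgrasp(.0105))"
```

```text
t 4.15 q [ 0.04 -0.12  0.38  2.49 -0.68  0.19  2.45] pos [ 0.4164 -0.1905  0.2161] F [-0.8 -0.7 -0. ] w 0.0917 0.0
shift cm [ 3.78 -3.48 13.6 ] rot [ 0.02   0.019 -0.005] shift in target axes [ 3.54 -3.2  13.73]
```

servo_tool --increments '[{"dx": 1.2, "dy": -1.1, "dz": 2.0, "wx": 0.0, "wy": 0.0, "wz": 0.0}, {"dx": 1.2, "dy": -1.1, "dz": 2.0, "wx": 0.0, "wy": 0.0, "wz": 0.0}, {"dx": 1.2, "dy": -1.1, "dz": 2.0, "wx": 0.0, "wy": 0.0, "wz": 0.0}, {"dx": 0.0, "dy": 0.0, "dz": 0.0, "wx": 0.0, "wy": 0.0, "wz": 0.0}]'

```text
time_s: 4.65
eef_pos: [0.4198, -0.2095, 0.197]
ee_rot: [[-0.787, 0.175, 0.591], [0.155, 0.984, -0.085], [-0.597, 0.025, -0.802]]
wrist_force: [0.3, 0.3, 0.5]
gripper_width: 0.0918
finger_force: 0.0
```

```bash
python3 -c "
from go import *
delta(*lidgrasp(.0105))"
```

```text
t 4.65 q [-0.55 -0.15  1.03  2.53 -0.82  0.13  2.69] pos [ 0.4198 -0.2095  0.197 ] F [0.3 0.3 0.5] w 0.0918 0.0
shift cm [ 3.33 -1.71 11.65] rot [ 0.026  0.028 -0.006] shift in target axes [ 3.   -1.39 11.78]
```

```bash
cat > kin.py <<'E'
import numpy as np
from scipy.spatial.transform import Rotation as Ro
from scipy.optimize import least_squares
LO=np.array([-2.62,-.44,-1.27,.08,-1.32,.12,-2.74]);HI=np.array([2.62,2.09,1.32,2.57,4.46,2,2.74])
def fk(q,g):
    h,a,b,c,s5,off=g[:6]
    z=lambda t:Ro.from_euler('z',t);y=lambda t:Ro.from_euler('y',t)
    A=z(-q[0])*y(q[1]);B=A*z(-q[2])*y(q[3]);C=B*z(s5*q[4])*y(q[5]);T=C*z(-q[6]+off)
    e=np.array([0,0,1.])
    return h*e+A.apply([0,0,a])+B.apply([0,0,b])+C.apply([0,0,c]),T.as_matrix()
E
python3 - <<'E'
from kin import *
D=[([1.08239957,.43513421,.02497259,1.57402679,-.01159382,1.13401044,-.07510161],[.23495553,-.57864316,.22602731],[.9265,.3762,-.0001]),
([.48198138,.06305872,-.33868255,1.83479306,.01875177,1.24624798,-1.03936808],[.41412687,-.1195527,.32191446],[.92358,.38339,.00258]),
([.59,.07,-.43,1.83,.03,1.25,1.13],[.4113,-.1288,.3214],[-.831,.556,.001]),
([.04,-.12,.38,2.49,-.68,.19,2.45],[.4164,-.1905,.2161],[-.793,.155,-.589]),
([-.55,-.15,1.03,2.53,-.82,.13,2.69],[.4198,-.2095,.197],[-.787,.155,-.597])]
best=None
for s5 in(-1,1):
  for off in(0,np.pi/2,-np.pi/2,np.pi):
    f=lambda x:np.concatenate([np.r_[fk(q,[*x[:4],s5,off])[0]-p,.1*(fk(q,[*x[:4],s5,off])[1][:,0]-X)] for q,p,X in D])
    r=least_squares(f,[.35,.59,.416,.48])
    if best is None or r.cost<best[0]: best=(r.cost,[*r.x,s5,off],r.fun)
print(best[0],best[1]);print(best[2].reshape(-1,6).round(4))
np.save("g.npy",best[1])
E
```

```text
0.0065748230276920965 [np.float64(0.24283982479171384), np.float64(0.6095608707905202), np.float64(0.4170753523059326), np.float64(0.4007893175686402), -1, 1.5707963267948966]
[[ 0.0533  0.014  -0.0082  0.      0.     -0.    ]
 [ 0.0123  0.049  -0.0041  0.     -0.      0.    ]
 [ 0.0144  0.0459 -0.0035  0.0001  0.0002  0.0001]
 [ 0.0145  0.0524  0.0081  0.0003 -0.     -0.0004]
 [-0.0058  0.0452  0.0077 -0.0001 -0.      0.0001]]
```

```bash
cat > kin.py <<'E'
import numpy as np
from scipy.spatial.transform import Rotation as Ro
from scipy.optimize import least_squares
LO=np.array([-2.62,-.44,-1.27,.08,-1.32,.12,-2.74]);HI=np.array([2.62,2.09,1.32,2.57,4.46,2,2.74])
def fk(q,g):
    h,a,b,c,ya,xc=g[:6]
    z=lambda t:Ro.from_euler('z',t);y=lambda t:Ro.from_euler('y',t)
    A=z(-q[0])*y(q[1]);B=A*z(-q[2])*y(q[3]);C=B*z(-q[4])*y(q[5]);T=C*z(-q[6]+np.pi/2)
    return [0,0,h]+A.apply([0,ya,a])+B.apply([0,g[6],b])+C.apply([xc,0,c]),T.as_matrix()
E
python3 - <<'E'
from kin import *
D=[([1.08239957,.43513421,.02497259,1.57402679,-.01159382,1.13401044,-.07510161],[.23495553,-.57864316,.22602731]),
([.48198138,.06305872,-.33868255,1.83479306,.01875177,1.24624798,-1.03936808],[.41412687,-.1195527,.32191446]),
([.59,.07,-.43,1.83,.03,1.25,1.13],[.4113,-.1288,.3214]),
([.04,-.12,.38,2.49,-.68,.19,2.45],[.4164,-.1905,.2161]),
([-.55,-.15,1.03,2.53,-.82,.13,2.69],[.4198,-.2095,.197])]
f=lambda x:np.concatenate([fk(q,x)[0]-p for q,p in D])
r=least_squares(f,[.35,.59,.416,.48,0,0,0]);g=r.x
print(g,r.fun.reshape(-1,3).round(4));np.save("g.npy",g)
import sys;sys.argv=['x']
from fit import pose
L,t=pose(np.load("lid.npy"))
rng=np.random.default_rng(0)
def ik(p,R,n=40):
    best=None
    def e(q): 
        P,M=fk(q,g); return np.r_[(P-p)*10,Ro.from_matrix(M.T@R).as_rotvec()*2,.02*(q-(LO+HI)/2)/(HI-LO)]
    for i in range(n):
        r=least_squares(e,rng.uniform(LO+.05,HI-.05),bounds=(LO+.03,HI-.03),max_nfev=60)
        if best is None or r.cost<best.cost: best=r
    P,M=fk(best.x,g); return best.x.round(2),np.round((P-p)*1000,1),np.degrees(Ro.from_matrix(M.T@R).magnitude()).round(1)
for nm,S in(("A",[1,-1,-1.]),("B",[-1,1,-1.])):
  for red in(0,10,20,30):
    # reduce tilt about lid y: rotate tool
    R=Ro.from_rotvec(np.radians(red)*L[:,1]).as_matrix()@L@np.diag(S)
    print(nm,red,R[:,2].round(2),*ik(t+L@[0,0,.0105],R))
pm=np.array([.5615,.2763,.1])
for red in(0,15,30):
  for yaw in(152,107,-28,-73):
    R=Ro.from_euler('z',yaw,degrees=True).as_matrix()@np.diag([1,-1,-1.])
    sgn=-1 if yaw>0 else 1
    R=R@Ro.from_rotvec([0,sgn*-np.radians(red),0]).as_matrix()
    print(red,yaw,R[:,2].round(2),*ik(pm+[0,0,.015],R))
E
```

```text
[ 0.26968702  0.55357011  0.42694456  0.36476632 -0.03851797 -0.00255883
 -0.01486418] [[ 0.     -0.0003 -0.0001]
 [ 0.0009  0.     -0.0005]
 [-0.0008 -0.0004 -0.0001]
 [-0.0001 -0.0014  0.0015]
 [-0.      0.0021 -0.0008]]
A 0 [ 0.56 -0.11 -0.82] [0.26 0.35 0.26 2.51 3.86 0.4  1.11] [ 0. -0. -0.] 0.0
A 10 [ 0.42 -0.08 -0.91] [ 0.97  0.39 -0.64  2.32  1.09  0.15 -2.4 ] [ 0. -0.  0.] 0.0
A 20 [ 0.25 -0.05 -0.97] [ 0.47  0.34 -0.09  2.22 -0.07  0.33 -1.3 ] [ 0. -0.  0.] 0.0
A 30 [ 0.09 -0.02 -1.  ] [ 0.39  0.39 -0.02  2.07 -0.02  0.59 -1.37] [ 0. -0.  0.] 0.0
B 0 [ 0.56 -0.11 -0.82] [ 1.23  0.51 -0.92  2.43  2.37  0.32 -0.45] [ 0.  0. -0.] 0.0
B 10 [ 0.42 -0.08 -0.91] [ 1.2   0.49 -0.94  2.3   1.31  0.31  0.56] [ 0.  0. -0.] 0.0
B 20 [ 0.25 -0.05 -0.97] [ 1.04  0.47 -0.81  2.17  0.7   0.47  1.11] [ 0. -0. -0.] 0.0
B 30 [ 0.09 -0.02 -1.  ] [ 0.79  0.45 -0.53  2.04  0.36  0.65  1.41] [ 0. -0.  0.] 0.0
0 152 [ 0.  0. -1.] [-0.31  0.57 -0.35  1.67  0.23  0.94  0.34] [0. 0. 0.] 0.0
0 107 [ 0.  0. -1.] [-0.36  0.56 -0.26  1.68  0.17  0.93 -0.4 ] [0. 0. 0.] 0.0
0 -28 [ 0.  0. -1.] [-0.55  0.54  0.01  1.7  -0.01  0.9  -2.59] [ 0. -0.  0.] 0.0
0 -73 [ 0.  0. -1.] [-0.15  0.62 -0.6   1.66  0.4   0.99  2.55] [ 0.  0. -0.] 0.0
15 152 [-0.23  0.12 -0.97] [-0.22  0.67 -0.33  1.52 -0.02  1.13  0.59] [ 0.  0. -0.] 0.0
15 107 [-0.08  0.25 -0.97] [-0.18  0.57 -0.31  1.71 -0.13  0.85 -0.06] [0. 0. 0.] 0.0
15 -28 [-0.23  0.12 -0.97] [-0.42  0.64 -0.01  1.54 -0.22  1.13 -2.37] [ 0. -0. -0.] 0.0
15 -73 [-0.08  0.25 -0.97] [ 0.14  0.7  -0.83  1.68  0.31  0.91  2.71] [ 0.  0. -0.] 0.0
30 152 [-0.44  0.23 -0.87] [-0.14  0.8  -0.34  1.36 -0.17  1.35  0.73] [-0.  0. -0.] 0.0
30 107 [-0.15  0.48 -0.87] [-0.03  0.62 -0.32  1.72 -0.45  0.87  0.3 ] [0. 0. 0.] 0.0
30 -28 [-0.44  0.23 -0.87] [-0.29  0.77 -0.07  1.38 -0.34  1.37 -2.28] [-0. -0. -0.] 0.0
30 -73 [-0.15  0.48 -0.87] [-0.27  0.6   0.03  1.74 -0.68  0.96 -2.64] [ 0. -0. -0.] 0.0
```

servo_tool --increments '[{"dx": 0.0, "dy": 0.0, "dz": -1.0, "wx": 0.0, "wy": 0.15, "wz": 0.0}, {"dx": 0.0, "dy": 0.0, "dz": 0.0, "wx": 0.0, "wy": 0.15, "wz": 0.0}, {"dx": 0.0, "dy": 0.0, "dz": 0.0, "wx": 0.0, "wy": 0.15, "wz": 0.0}, {"dx": 0.0, "dy": 0.0, "dz": 0.0, "wx": 0.0, "wy": 0.15, "wz": 0.0}, {"dx": 0.0, "dy": 0.0, "dz": 0.0, "wx": 0.0, "wy": 0.0, "wz": 0.0}]'

```text
time_s: 5.28
eef_pos: [0.4294, -0.2035, 0.2092]
ee_rot: [[-0.964, 0.153, 0.219], [0.157, 0.988, 0.001], [-0.216, 0.036, -0.976]]
wrist_force: [0.0, -0.6, 0.4]
gripper_width: 0.0918
finger_force: 0.0
```

```bash
cat >> go.py <<'E'
def lg(h,red):
    p,R=lidgrasp(h); L,t=pose(np.load("lid.npy"))
    return p,cv2.Rodrigues(np.radians(red)*L[:,1])[0]@R
E
python3 -c "
from go import *
for r in (30,15):
  p,R=lg(.014,r); delta(p-R[:,2]*.07,R)"
```

```text
t 5.28 q [-0.07  0.09  0.51  2.14 -0.21  0.73  1.99] pos [ 0.4294 -0.2035  0.2092] F [ 0.  -0.6  0.4] w 0.0918 0.0
shift cm [-1.37 -2.42  5.68] rot [0.04  0.13  0.027] shift in target axes [-2.17 -2.15  5.54]
t 5.28 q [-0.07  0.09  0.51  2.14 -0.21  0.73  1.99] pos [ 0.4294 -0.2035  0.2092] F [ 0.  -0.6  0.4] w 0.0918 0.0
shift cm [ 0.46 -2.38  5.68] rot [ 0.043 -0.131  0.021] shift in target axes [ 1.15 -2.15  5.68]
```

servo_tool --increments '[{"dx": 0.2, "dy": -1.2, "dz": 2.8, "wx": 0.0, "wy": 0.0, "wz": 0.0}, {"dx": 0.2, "dy": -1.2, "dz": 2.8, "wx": 0.0, "wy": 0.0, "wz": 0.0}, {"dx": 0.0, "dy": 0.0, "dz": 0.0, "wx": 0.021, "wy": -0.065, "wz": 0.01}, {"dx": 0.0, "dy": 0.0, "dz": 0.0, "wx": 0.021, "wy": -0.065, "wz": 0.01}, {"dx": 0.0, "dy": 0.0, "dz": 0.0, "wx": 0.0, "wy": 0.0, "wz": 0.0}, {"dx": 0.0, "dy": 0.0, "dz": 0.0, "wx": 0.0, "wy": 0.0, "wz": 0.0}]'

```text
time_s: 6.02
eef_pos: [0.4321, -0.2259, 0.1528]
ee_rot: [[-0.924, 0.184, 0.336], [0.174, 0.983, -0.06], [-0.341, 0.003, -0.94]]
wrist_force: [0.1, -0.8, 1.2]
gripper_width: 0.0918
finger_force: 0.0
```

```bash
python3 -c "
from go import *
for r in (15,):
  p,R=lg(.014,r); delta(p,R);print(R)"
```

```text
t 6.03 q [ 0.01  0.15  0.48  2.3  -0.44  0.41  2.24] pos [ 0.4321 -0.2259  0.1528] F [ 0.1 -0.8  1.2] w 0.0918 0.0
shift cm [-0.15 -0.02  7.15] rot [ 0.003 -0.001  0.   ] shift in target axes [-0.14 -0.    7.15]
[[-9.23442510e-01  1.85007215e-01  3.36193784e-01]
 [ 1.74000768e-01  9.82737060e-01 -6.28617801e-02]
 [-3.42019974e-01  4.48736682e-04 -9.39692575e-01]]
```

servo_tool --increments '[{"dx": -0.15, "dy": 0.0, "dz": 2.0, "wx": 0.0, "wy": 0.0, "wz": 0.0}, {"dx": 0.0, "dy": 0.0, "dz": 2.0, "wx": 0.0, "wy": 0.0, "wz": 0.0}, {"dx": 0.0, "dy": 0.0, "dz": 1.5, "wx": 0.0, "wy": 0.0, "wz": 0.0}, {"dx": 0.0, "dy": 0.0, "dz": 1.0, "wx": 0.0, "wy": 0.0, "wz": 0.0}, {"dx": 0.0, "dy": 0.0, "dz": 0.5, "wx": 0.0, "wy": 0.0, "wz": 0.0}, {"dx": 0.0, "dy": 0.0, "dz": 0.0, "wx": 0.0, "wy": 0.0, "wz": 0.0}]'

```text
time_s: 6.78
eef_pos: [0.4574, -0.2304, 0.0872]
ee_rot: [[-0.924, 0.184, 0.335], [0.173, 0.983, -0.06], [-0.341, 0.002, -0.94]]
wrist_force: [-0.1, -0.6, -1.0]
gripper_width: 0.0918
finger_force: 0.0
```

```bash
python3 - <<'E'
from go import *
p,R=lg(.014,15); delta(p,R)
a=capture("top");b=capture("scene")
f=lambda im,x,y:cv2.resize(im[y:y+60,x:x+80,::-1],None,fx=5,fy=5,interpolation=cv2.INTER_CUBIC)
cv2.imwrite("pics/g1.png",np.vstack([np.hstack([f(a,299,185),f(b,302,185)])]))
E
```

```text
t 6.78 q [ 0.21  0.31  0.27  2.31 -0.74  0.25  2.53] pos [ 0.4574 -0.2304  0.0872] F [-0.1 -0.6 -1. ] w 0.0918 0.0
shift cm [ 0.03 -0.02  0.1 ] rot [ 0.002 -0.002  0.001] shift in target axes [ 0.03 -0.02  0.1 ]
```

View pics/g1.png

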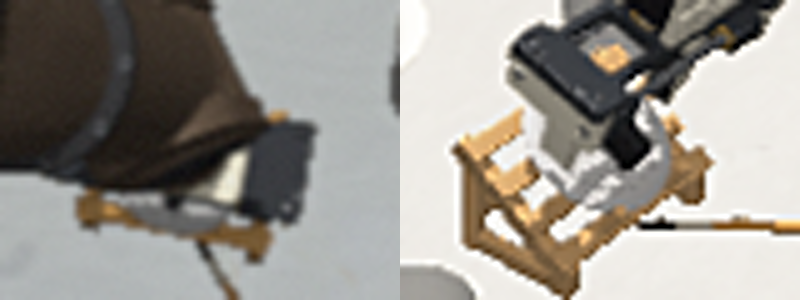

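The picture shows the fingers straddling the bar (bar end about scene (345,212)) and nothing displaced. Closing.

servo_tool --increments '[{"dx": 0.0, "dy": 0.0, "dz": 0.0, "wx": 0.0, "wy": 0.0, "wz": 0.0}, {"dx": 0.0, "dy": 0.0, "dz": 0.0, "wx": 0.0, "wy": 0.0, "wz": 0.0}, {"dx": 0.0, "dy": 0.0, "dz": 0.0, "wx": 0.0, "wy": 0.0, "wz": 0.0}, {"dx": 0.0, "dy": 0.0, "dz": 0.0, "wx": 0.0, "wy": 0.0, "wz": 0.0}, {"dx": 0.0, "dy": 0.0, "dz": 0.0, "wx": 0.0, "wy": 0.0, "wz": 0.0}, {"dx": 0.0, "dy": 0.0, "dz": 0.0, "wx": 0.0, "wy": 0.0, "wz": 0.0}]' --jaw -1

```text
time_s: 7.62
eef_pos: [0.4572, -0.2302, 0.0872]
ee_rot: [[-0.924, 0.184, 0.335], [0.173, 0.983, -0.061], [-0.341, 0.002, -0.94]]
wrist_force: [0.5, 0.3, 0.4]
gripper_width: 0.0364
finger_force: 0.0
```

servo_tool --increments '[{"dx": 0.0, "dy": 0.0, "dz": 0.0, "wx": 0.0, "wy": 0.0, "wz": 0.0}, {"dx": 0.0, "dy": 0.0, "dz": 0.0, "wx": 0.0, "wy": 0.0, "wz": 0.0}, {"dx": 0.0, "dy": 0.0, "dz": 0.0, "wx": 0.0, "wy": 0.0, "wz": 0.0}, {"dx": 0.0, "dy": 0.0, "dz": 0.0, "wx": 0.0, "wy": 0.0, "wz": 0.0}, {"dx": 0.0, "dy": 0.0, "dz": 0.0, "wx": 0.0, "wy": 0.0, "wz": 0.0}]'

```text
time_s: 8.25
eef_pos: [0.4573, -0.23, 0.0873]
ee_rot: [[-0.924, 0.183, 0.335], [0.173, 0.983, -0.06], [-0.341, 0.002, -0.94]]
wrist_force: [0.8, 1.6, 0.6]
gripper_width: 0.0136
finger_force: 30.0
```

servo_tool --increments '[{"dx": 0.25, "dy": 0.0, "dz": -1.0, "wx": 0.0, "wy": 0.0, "wz": 0.0}, {"dx": 0.5, "dy": 0.0, "dz": -1.9, "wx": 0.0, "wy": 0.0, "wz": 0.0}, {"dx": 0.5, "dy": 0.0, "dz": -1.9, "wx": 0.0, "wy": 0.0, "wz": 0.0}, {"dx": 0.5, "dy": 0.0, "dz": -1.9, "wx": 0.0, "wy": 0.0, "wz": 0.0}, {"dx": 0.0, "dy": 0.0, "dz": -1.5, "wx": 0.0, "wy": 0.12, "wz": 0.0}, {"dx": 0.0, "dy": 0.0, "dz": -1.5, "wx": 0.0, "wy": 0.12, "wz": 0.0}, {"dx": 0.0, "dy": 0.0, "dz": -1.5, "wx": 0.0, "wy": 0.12, "wz": 0.0}, {"dx": 0.0, "dy": 0.0, "dz": -1.5, "wx": 0.0, "wy": 0.12, "wz": 0.0}, {"dx": 0.0, "dy": 0.0, "dz": -1.5, "wx": 0.0, "wy": 0.13, "wz": 0.0}, {"dx": 0.0, "dy": 0.0, "dz": 0.0, "wx": 0.0, "wy": 0.0, "wz": 0.0}]'

```text
time_s: 9.5
eef_pos: [0.4119, -0.2224, 0.2178]
ee_rot: [[-0.949, 0.183, -0.255], [0.177, 0.983, 0.047], [0.26, -0.0, -0.966]]
wrist_force: [-0.6, -0.2, -1.3]
gripper_width: 0.0136
finger_force: 30.0
```

```bash
python3 - <<'E'
from go import *
s=read_state();print(s["q"].round(2),s["eef_pos"],s["ee_rot"],s["gripper_width"])
# lid in tool at grasp
p,R=lidgrasp(0)
A=np.array([[-.924,.183,.335],[.173,.983,-.06],[-.341,.002,-.94]]);P=np.array([.4573,-.23,.0873])
np.savez("grip.npz",R=A.T@pose(np.load("lid.npy"))[0],t=A.T@(p-P)); g=np.load("grip.npz")
L=s["ee_rot"]@g["R"];t=s["eef_pos"]+s["ee_rot"]@g["t"];print("lid",t,L)
a=capture("top");b=capture("scene")
cv2.imwrite("pics/top2.png",a[:,:,::-1]);cv2.imwrite("pics/scene2.png",b[:,:,::-1])
f=lambda n,im:(lambda u:(print(n,u),cv2.resize(im[u[1]-40:u[1]+40,u[0]-40:u[0]+40,::-1],None,fx=5,fy=5,interpolation=cv2.INTER_CUBIC))[1])(proj(n,[t])[0].astype(int))
cv2.imwrite("pics/g2.png",np.hstack([f("top",a),f("scene",b)]))
E
```

```text
[-0.12  0.39  0.64  1.8  -0.15  1.28  1.96] [ 0.41192873 -0.22240885  0.21777071] [[-9.49398988e-01  1.82851543e-01 -2.55356367e-01]
 [ 1.76698518e-01  9.83140427e-01  4.70375941e-02]
 [ 2.59652065e-01 -4.63647429e-04 -9.65702123e-01]] 0.013606019062688067
lid [ 0.4113532  -0.22295843  0.20270359] [[ 9.83127787e-01  1.83200504e-01  2.01152859e-04]
 [-1.83627863e-01  9.82960034e-01  2.90573697e-03]
 [ 7.30453186e-04 -3.24812467e-03  9.99570479e-01]]
top [333 214]
scene [355 183]
```

View pics/g2.png

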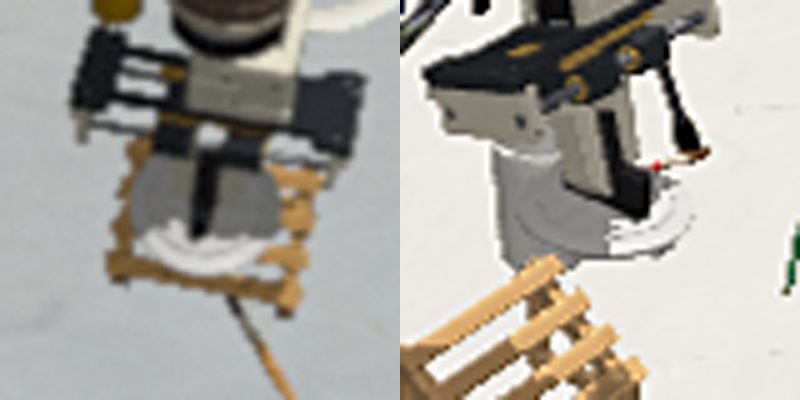

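The lid is held, looks level (outline about top (319–350, 215–229)). Measuring the notch angles by sampling the white rim in the first pictures.

```bash
python3 - <<'E'
from h import *
import itertools
I={n:cv2.imread(f"pics/{n}0.png",0).astype(np.float32) for n in("scene","top")}
th=np.radians(np.arange(0,360,1.))
def samp(n,c,r,z,t=th):
    p=proj(n,np.c_[c[0]+r*np.cos(t),c[1]+r*np.sin(t),0*t+z]).astype(np.float32)
    return cv2.remap(I[n],p[:,0].reshape(1,-1),p[:,1].reshape(1,-1),cv2.INTER_LINEAR)[0]
# per camera: shift centre and yaw to maximise bright-ring minus notch model
for n in I:
    best=[]
    for dx in np.arange(-4,4.1,1):
      for dy in np.arange(-4,4.1,1):
        c=np.array([.5615,.2763])+[dx/1e3,dy/1e3]
        v=samp(n,c,.0445,.1); out=samp(n,c,.052,.1045); 
        for yaw in range(95,122):
            m=np.abs((np.degrees(th)-yaw-45+90)%180-90)<13.5
            best.append((v[~m].mean()-v[m].mean()-.7*out.mean(),dx,dy,yaw))
    best.sort(reverse=True);print(n,[tuple(np.round(b,1)) for b in best[:6]])
    c=np.array([.5615,.2763])+np.array(best[0][1:3])/1e3
    print(samp(n,c,.0445,.1,np.radians(np.arange(0,360,4))).astype(int))
E
```

```text
scene [(np.float64(71.5), np.float64(0.0), np.float64(2.0), np.float64(109.0)), (np.float64(70.7), np.float64(0.0), np.float64(2.0), np.float64(108.0)), (np.float64(70.4), np.float64(0.0), np.float64(2.0), np.float64(110.0)), (np.float64(69.8), np.float64(0.0), np.float64(1.0), np.float64(110.0)), (np.float64(69.6), np.float64(0.0), np.float64(1.0), np.float64(109.0)), (np.float64(68.4), np.float64(0.0), np.float64(2.0), np.float64(107.0))]
[196 200 205 207 208 221 217 224 224 222 223 230 235 236 239 238 242 234
 236 215 214 215 175 158 163 138 169 152 103 104  75  72  93 113 102  66
  26  40  45  57  50  56  76 151 132 124 126 135 164 202 187 220 208 218
 240 247 244 239 240 238 241 229 239 225 222 223 215 211 207 210 197 197
 197 198 204 188 190 196 198 206 184  96 111 102  98  98 101 167 202 180]
top [(np.float64(-15.4), np.float64(-4.0), np.float64(-1.0), np.float64(110.0)), (np.float64(-15.7), np.float64(-4.0), np.float64(-1.0), np.float64(111.0)), (np.float64(-15.7), np.float64(-4.0), np.float64(-1.0), np.float64(109.0)), (np.float64(-15.9), np.float64(-3.0), np.float64(-1.0), np.float64(110.0)), (np.float64(-16.2), np.float64(-3.0), np.float64(-1.0), np.float64(111.0)), (np.float64(-16.3), np.float64(-3.0), np.float64(-1.0), np.float64(109.0))]
[136 136 136 134 131 131 130 131 140 136 135 141 136 140 141 142 149 147
 151 157 148 144 151 162 171 173 166 158 153 154 161 158 145 139 124  96
  78  67  67  69  66  74  95 118 124 122 114 106 102  98 102 108 107  92
  93 103 114 125 119 119 116 126 129 126 136 135 132 137 149 154 154 150
 148 147 150 154 148 146 154 141 141 107  81  68  65  69  86 113 133 136]
```

```bash
cat >> go.py <<'E'
def place(x,y,z,yaw):
    g=np.load("grip.npz");a=np.radians(yaw)
    L=np.array([[np.cos(a),-np.sin(a),0],[np.sin(a),np.cos(a),0],[0,0,1]])
    R=L@g["R"].T; return np.array([x,y,z])-R@g["t"],R
E
python3 -c "
from go import *
delta(*place(.5605,.2768,.2,-25.3));delta(*place(.5605,.2768,.13,-25.3))"
```

```text
t 9.6 q [-0.12  0.39  0.65  1.81 -0.15  1.28  1.96] pos [ 0.4098 -0.2223  0.2174] F [ 0.2  0.7 -2.2] w 0.0139 30.0
shift cm [-5.53 51.88 -1.19] rot [-0.068  0.001  0.246] shift in target axes [ 7.28 51.62  2.35]
t 9.6 q [-0.12  0.39  0.65  1.81 -0.15  1.28  1.96] pos [ 0.4098 -0.2223  0.2174] F [ 0.2  0.7 -2.2] w 0.0139 30.0
shift cm [-7.34 51.87  5.57] rot [-0.068  0.001  0.246] shift in target axes [ 5.46 51.61  9.1 ]
```

servo_tool --increments '[{"dx": -0.5, "dy": 3.0, "dz": -0.1, "wx": 0.0, "wy": 0.0, "wz": 0.0}, {"dx": -0.5, "dy": 5.0, "dz": -0.1, "wx": 0.0, "wy": 0.0, "wz": 0.0}, {"dx": -0.5, "dy": 5.0, "dz": -0.1, "wx": 0.0, "wy": 0.0, "wz": 0.0}, {"dx": -0.5, "dy": 5.0, "dz": -0.1, "wx": 0.0, "wy": 0.0, "wz": 0.0}, {"dx": -0.5, "dy": 5.0, "dz": -0.1, "wx": 0.0, "wy": 0.0, "wz": 0.0}, {"dx": -0.5, "dy": 5.0, "dz": -0.1, "wx": 0.0, "wy": 0.0, "wz": 0.0}, {"dx": -0.5, "dy": 5.0, "dz": -0.1, "wx": 0.0, "wy": 0.0, "wz": 0.0}, {"dx": -0.5, "dy": 5.0, "dz": -0.1, "wx": 0.0, "wy": 0.0, "wz": 0.0}, {"dx": -0.5, "dy": 5.0, "dz": -0.1, "wx": 0.0, "wy": 0.0, "wz": 0.0}, {"dx": -0.5, "dy": 4.5, "dz": -0.1, "wx": 0.0, "wy": 0.0, "wz": 0.0}, {"dx": -0.5, "dy": 4.0, "dz": -0.1, "wx": -0.034, "wy": 0.0, "wz": 0.123}, {"dx": 0.0, "dy": 0.0, "dz": 0.0, "wx": -0.034, "wy": 0.0, "wz": 0.123}]'

```text
time_s: 11.1
eef_pos: [0.5593, 0.2771, 0.2147]
ee_rot: [[-0.874, 0.427, -0.233], [0.411, 0.904, 0.116], [0.26, 0.005, -0.966]]
wrist_force: [-0.8, -1.3, -1.0]
gripper_width: 0.0138
finger_force: 30.0
```

servo_tool --increments '[{"dx": 0.0, "dy": 0.0, "dz": 0.0, "wx": 0.0, "wy": 0.0, "wz": 0.0}, {"dx": 0.0, "dy": 0.0, "dz": 0.0, "wx": 0.0, "wy": 0.0, "wz": 0.0}]'

```text
time_s: 11.35
eef_pos: [0.5599, 0.273, 0.2156]
ee_rot: [[-0.875, 0.425, -0.233], [0.409, 0.905, 0.114], [0.259, 0.004, -0.966]]
wrist_force: [-0.3, 0.3, -1.7]
gripper_width: 0.014
finger_force: 30.0
```

```bash
python3 -c "
from go import *
delta(*place(.5605,.2768,.135,-25.3))"
```

```text
t 11.35 q [-0.74  0.59  0.52  1.47 -0.46  1.39  1.01] pos [0.5599 0.273  0.2156] F [-0.3  0.3 -1.7] w 0.014 30.0
shift cm [-1.64  0.39  6.35] rot [0.001 0.001 0.003] shift in target axes [-1.64  0.41  6.35]
```

servo_tool --increments '[{"dx": -0.5, "dy": 0.2, "dz": 2.1, "wx": 0.0, "wy": 0.0, "wz": 0.003}, {"dx": -0.6, "dy": 0.2, "dz": 2.1, "wx": 0.0, "wy": 0.0, "wz": 0.0}, {"dx": -0.5, "dy": 0.0, "dz": 2.1, "wx": 0.0, "wy": 0.0, "wz": 0.0}, {"dx": 0.0, "dy": 0.0, "dz": 0.0, "wx": 0.0, "wy": 0.0, "wz": 0.0}, {"dx": 0.0, "dy": 0.0, "dz": 0.0, "wx": 0.0, "wy": 0.0, "wz": 0.0}]'

```text
time_s: 11.98
eef_pos: [0.5615, 0.2782, 0.1507]
ee_rot: [[-0.873, 0.428, -0.233], [0.413, 0.904, 0.114], [0.26, 0.003, -0.966]]
wrist_force: [-0.2, -0.4, -0.5]
gripper_width: 0.0137
finger_force: 30.0
```

```bash
python3 - <<'E'
from go import *
delta(*place(.5605,.2768,.135,-25.3))
a=capture("top");b=capture("scene")
s=read_state();g=np.load("grip.npz");L=s["ee_rot"]@g["R"];t=s["eef_pos"]+s["ee_rot"]@g["t"]
print("lid",t,L[:,2])
np.savez("hover.npz",L=L,t=t)
th=np.linspace(0,2*np.pi,200);C=np.c_[.0535*np.cos(th),.0535*np.sin(th),0*th+.001]@L.T+t
Q=np.c_[.5605+.0535*np.cos(th),.2768+.0535*np.sin(th),0*th+.1035]
out=[]
for n,im,x,y in(("top",a,180,155),("scene",b,165,245)):
    cv2.imwrite(f"pics/{n}3.png",im[:,:,::-1])
    v=cv2.resize(im[y:y+80,x:x+65,::-1],None,fx=6,fy=6,interpolation=cv2.INTER_CUBIC)
    k=lambda X:((proj(n,X)-[x,y]+.5)*6-.5).round().astype(np.int32)
    cv2.polylines(v,[k(C)],True,(0,0,255));cv2.polylines(v,[k(Q)],True,(0,255,0));out.append(v)
cv2.imwrite("pics/hv.png",np.hstack(out))
E
```

```text
t 11.97 q [-0.73  0.65  0.5   1.53 -0.49  1.27  1.04] pos [0.5615 0.2782 0.1507] F [-0.2 -0.4 -0.5] w 0.0137 30.0
shift cm [-0.03 -0.11  0.06] rot [ 0.001  0.001 -0.001] shift in target axes [-0.03 -0.11  0.06]
lid [0.56114151 0.27801201 0.13604058] [-0.00157918 -0.00113165  0.99957283]
```

View pics/hv.png

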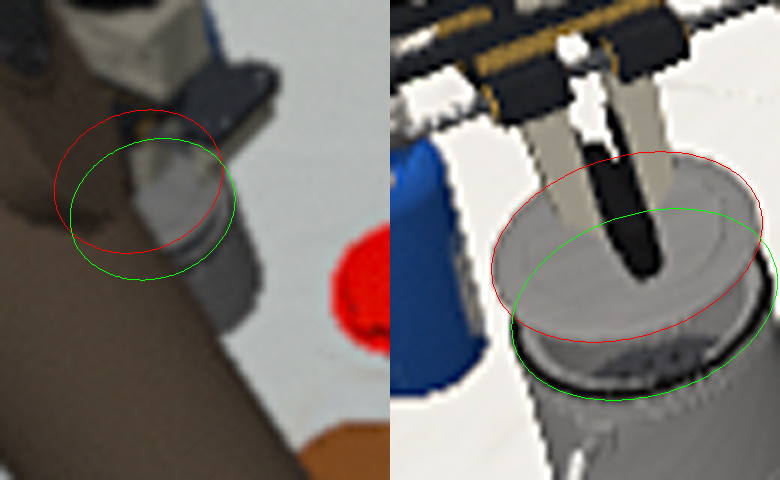

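The scene crop shows the lid model (red) on the lid's edge, and the pot model (green) on the seal, so alignment is about 1 mm. Descending.

servo_tool --increments '[{"dx": -0.26, "dy": -0.08, "dz": 0.97, "wx": 0.0, "wy": 0.0, "wz": 0.0}, {"dx": -0.26, "dy": 0.0, "dz": 0.97, "wx": 0.0, "wy": 0.0, "wz": 0.0}, {"dx": -0.1, "dy": 0.0, "dz": 0.35, "wx": 0.0, "wy": 0.0, "wz": 0.0}, {"dx": 0.0, "dy": 0.0, "dz": 0.0, "wx": 0.0, "wy": 0.0, "wz": 0.0}, {"dx": -0.05, "dy": 0.0, "dz": 0.2, "wx": 0.0, "wy": 0.0, "wz": 0.0}, {"dx": -0.05, "dy": 0.0, "dz": 0.2, "wx": 0.0, "wy": 0.0, "wz": 0.0}, {"dx": 0.0, "dy": 0.0, "dz": 0.0, "wx": 0.0, "wy": 0.0, "wz": 0.0}]'

```text
time_s: 12.95
eef_pos: [0.5612, 0.2777, 0.1224]
ee_rot: [[-0.873, 0.429, -0.233], [0.413, 0.904, 0.114], [0.259, 0.003, -0.966]]
wrist_force: [1.7, -0.4, -1.5]
gripper_width: 0.0138
finger_force: 30.0
```

```bash
cat > st.py <<'E'
from go import *
s=read_state();g=np.load("grip.npz");L=s["ee_rot"]@g["R"];t=s["eef_pos"]+s["ee_rot"]@g["t"]
print(round(s["time_s"],2),"lid",(t*1000).round(1),"yaw",np.degrees(np.arctan2(L[1,0],L[0,0])).round(1),"z",L[:2,2].round(3),"F",s["wrist_force"].round(1),"T",s["ft_torque"].round(2),"w",round(s["gripper_width"],4),"q7",s["q"].round(2))
E
python3 st.py
```

```text
12.95 lid [560.5 277.3 107.3] yaw -25.4 z [-0.001 -0.001] F [ 1.7 -0.4 -1.5] T [-0.16 -1.02 -0.12] w 0.0138 q7 [-0.72  0.68  0.49  1.56 -0.51  1.22  1.06]
```

servo_tool --increments '[{"dx": -0.04, "dy": 0.0, "dz": 0.15, "wx": 0.0, "wy": 0.0, "wz": 0.0}, {"dx": -0.04, "dy": 0.0, "dz": 0.15, "wx": 0.0, "wy": 0.0, "wz": 0.0}, {"dx": 0.0, "dy": 0.0, "dz": 0.0, "wx": 0.0, "wy": 0.0, "wz": 0.0}]'

```text
time_s: 13.32
eef_pos: [0.5613, 0.2777, 0.1199]
ee_rot: [[-0.873, 0.429, -0.233], [0.413, 0.904, 0.115], [0.259, 0.004, -0.966]]
wrist_force: [2.4, -2.0, 4.7]
gripper_width: 0.014
finger_force: 30.0
```

```bash
python3 st.py
```

```text
13.32 lid [560.6 277.4 104.8] yaw -25.4 z [-0.001 -0.001] F [ 2.4 -2.   4.7] T [-0.28 -0.61  0.02] w 0.014 q7 [-0.72  0.68  0.48  1.56 -0.51  1.22  1.07]
```

servo_tool --increments '[{"dx": -0.03, "dy": 0.0, "dz": 0.12, "wx": 0.0, "wy": 0.0, "wz": 0.0}, {"dx": -0.03, "dy": 0.0, "dz": 0.12, "wx": 0.0, "wy": 0.0, "wz": 0.0}, {"dx": 0.0, "dy": 0.0, "dz": 0.0, "wx": 0.0, "wy": 0.0, "wz": 0.0}]'

```text
time_s: 13.7
eef_pos: [0.5613, 0.2778, 0.1179]
ee_rot: [[-0.873, 0.428, -0.233], [0.413, 0.904, 0.115], [0.259, 0.004, -0.966]]
wrist_force: [0.7, -0.6, 9.4]
gripper_width: 0.0139
finger_force: 30.0
```

```bash
python3 st.py
```

```text
13.7 lid [560.6 277.5 102.8] yaw -25.4 z [-0.001 -0.001] F [ 0.7 -0.6  9.4] T [-0.35 -0.14  0.02] w 0.0139 q7 [-0.72  0.68  0.48  1.56 -0.51  1.21  1.07]
```

servo_tool --increments '[{"dx": -0.03, "dy": 0.0, "dz": 0.1, "wx": 0.0, "wy": 0.0, "wz": 0.0}, {"dx": -0.03, "dy": 0.0, "dz": 0.1, "wx": 0.0, "wy": 0.0, "wz": 0.0}, {"dx": 0.0, "dy": 0.0, "dz": 0.03, "wx": 0.0, "wy": 0.0, "wz": 0.0}, {"dx": 0.0, "dy": 0.0, "dz": 0.0, "wx": 0.0, "wy": 0.0, "wz": 0.0}]'

```text
time_s: 14.2
eef_pos: [0.5613, 0.2778, 0.1165]
ee_rot: [[-0.873, 0.428, -0.233], [0.413, 0.904, 0.115], [0.26, 0.005, -0.966]]
wrist_force: [-0.4, -3.4, 16.1]
gripper_width: 0.0136
finger_force: 30.0
```

```bash
python3 st.py
```

```text
14.2 lid [560.7 277.5 101.4] yaw -25.4 z [-0.001 -0.002] F [-0.4 -3.4 16.1] T [-0.43  0.64  0.15] w 0.0136 q7 [-0.72  0.68  0.48  1.56 -0.51  1.21  1.07]
```

servo_tool --increments '[{"dx": 0.0, "dy": 0.0, "dz": 0.0, "wx": -0.013, "wy": 0.0, "wz": 0.048}, {"dx": 0.0, "dy": 0.0, "dz": 0.0, "wx": -0.013, "wy": 0.0, "wz": 0.048}, {"dx": 0.0, "dy": 0.0, "dz": 0.0, "wx": -0.013, "wy": 0.0, "wz": 0.048}, {"dx": 0.0, "dy": 0.0, "dz": 0.0, "wx": 0.0, "wy": 0.0, "wz": 0.0}]'

```text
time_s: 14.7
eef_pos: [0.5618, 0.2782, 0.1165]
ee_rot: [[-0.802, 0.558, -0.212], [0.538, 0.83, 0.15], [0.26, 0.006, -0.966]]
wrist_force: [2.0, -0.6, 14.3]
gripper_width: 0.0136
finger_force: 30.1
```

```bash
python3 st.py
```

```text
14.7 lid [561.1 278.  101.4] yaw -34.0 z [-0.003 -0.003] F [ 2.  -0.6 14.3] T [-0.22  0.18  0.36] w 0.0136 q7 [-0.73  0.67  0.51  1.59 -0.56  1.18  0.97]
```

```bash
cat > pot.py <<'E'
from go import *
b=capture("scene")[:,:,::-1].copy();o=cv2.imread("pics/scene0.png")
r=np.s_[312:340,178:234]
A=cv2.cvtColor(o[r],6).astype(np.float32);B=cv2.cvtColor(b[r],6).astype(np.float32)
print("shift",cv2.phaseCorrelate(A,B),"absdiff",np.abs(A-B).mean(),"bright cols",(A>150)[4:16,5:25].mean(0).round(1),(B>150)[4:16,5:25].mean(0).round(1))
import sys
if len(sys.argv)>1: cv2.imwrite(sys.argv[1],b)
E
python3 pot.py pics/s4.png
```

```text
shift ((0.035472489795790096, 0.03726920699274494), 0.9854494574334887) absdiff 6.672194 bright cols [1.  1.  1.  1.  1.  1.  1.  0.8 0.5 0.2 0.  0.2 0.6 0.6 0.3 0.2 0.  0.
 0.  0. ] [1.  1.  1.  1.  1.  1.  1.  0.8 0.5 0.2 0.  0.2 0.7 0.6 0.3 0.2 0.  0.
 0.  0. ]
```

servo_tool --increments '[{"dx": -0.01, "dy": 0.0, "dz": 0.05, "wx": -0.013, "wy": 0.0, "wz": 0.048}, {"dx": 0.0, "dy": 0.0, "dz": 0.0, "wx": -0.016, "wy": 0.0, "wz": 0.058}, {"dx": 0.0, "dy": 0.0, "dz": 0.0, "wx": -0.016, "wy": 0.0, "wz": 0.058}, {"dx": 0.0, "dy": 0.0, "dz": 0.0, "wx": -0.016, "wy": 0.0, "wz": 0.058}, {"dx": 0.0, "dy": 0.0, "dz": 0.0, "wx": 0.0, "wy": 0.0, "wz": 0.0}]'

```text
time_s: 15.38
eef_pos: [0.5622, 0.2786, 0.1165]
ee_rot: [[-0.658, 0.733, -0.171], [0.706, 0.68, 0.197], [0.261, 0.009, -0.965]]
wrist_force: [1.2, -1.3, 17.1]
gripper_width: 0.0138
finger_force: 30.2
```

```bash
python3 st.py; python3 pot.py
```

```text
15.38 lid [561.5 278.6 101.4] yaw -47.2 z [-0.004 -0.005] F [ 1.2 -1.3 17.1] T [0.05 0.19 0.39] w 0.0138 q7 [-0.75  0.65  0.55  1.65 -0.63  1.13  0.82]
shift ((0.012952093057055691, 0.01995411737522268), 0.9877269321017795) absdiff 6.799107 bright cols [1.  1.  1.  1.  1.  1.  1.  0.8 0.5 0.2 0.  0.2 0.6 0.6 0.3 0.2 0.  0.
 0.  0. ] [1.  1.  1.  1.  1.  1.  1.  0.8 0.5 0.2 0.  0.3 0.7 0.6 0.3 0.2 0.  0.
 0.  0. ]
```

servo_tool --increments '[{"dx": 0.0, "dy": 0.0, "dz": 0.0, "wx": -0.016, "wy": 0.0, "wz": 0.058}, {"dx": 0.0, "dy": 0.0, "dz": 0.0, "wx": -0.016, "wy": 0.0, "wz": 0.058}, {"dx": 0.0, "dy": 0.0, "dz": 0.0, "wx": -0.016, "wy": 0.0, "wz": 0.058}, {"dx": 0.0, "dy": 0.0, "dz": 0.0, "wx": -0.016, "wy": 0.0, "wz": 0.058}, {"dx": 0.0, "dy": 0.0, "dz": 0.0, "wx": -0.013, "wy": 0.0, "wz": 0.048}, {"dx": 0.0, "dy": 0.0, "dz": 0.0, "wx": 0.0, "wy": 0.0, "wz": 0.0}]'

```text
time_s: 16.18
eef_pos: [0.5625, 0.2785, 0.1165]
ee_rot: [[-0.429, 0.897, -0.108], [0.864, 0.442, 0.24], [0.263, 0.01, -0.965]]
wrist_force: [2.3, -1.7, 16.8]
gripper_width: 0.0138
finger_force: 30.2
```

```bash
python3 st.py; python3 pot.py
```

```text
16.18 lid [561.8 278.7 101.4] yaw -63.8 z [-0.005 -0.006] F [ 2.3 -1.7 16.8] T [0.01 0.02 0.39] w 0.0138 q7 [-0.79  0.62  0.61  1.73 -0.71  1.06  0.61]
shift ((0.024760147086837492, 0.06961848945627658), 1.0235053220060137) absdiff 7.3380103 bright cols [1.  1.  1.  1.  1.  1.  1.  0.8 0.5 0.2 0.  0.2 0.6 0.6 0.3 0.2 0.  0.
 0.  0. ] [1.  1.  1.  1.  1.  1.  1.  0.8 0.5 0.2 0.  0.3 0.7 0.6 0.3 0.2 0.  0.
 0.  0. ]
```

servo_tool --increments '[{"dx": 0.0, "dy": 0.0, "dz": 0.0, "wx": -0.013, "wy": 0.0, "wz": 0.048}, {"dx": 0.0, "dy": 0.0, "dz": 0.0, "wx": -0.013, "wy": 0.0, "wz": 0.048}, {"dx": 0.0, "dy": 0.0, "dz": 0.0, "wx": 0.0, "wy": 0.0, "wz": 0.0}]'

```text
time_s: 16.6
eef_pos: [0.5626, 0.2785, 0.1165]
ee_rot: [[-0.341, 0.936, -0.084], [0.902, 0.351, 0.251], [0.264, 0.01, -0.964]]
wrist_force: [2.2, -2.3, 16.8]
gripper_width: 0.0141
finger_force: 30.2
```

```bash
python3 st.py; python3 pot.py
```

```text
16.6 lid [562.  278.8 101.4] yaw -69.5 z [-0.005 -0.007] F [ 2.2 -2.3 16.8] T [ 0.08 -0.03  0.38] w 0.0141 q7 [-0.81  0.62  0.64  1.75 -0.74  1.03  0.54]
shift ((-0.02326605230474499, 0.08484415625460073), 1.026220398479038) absdiff 7.477041 bright cols [1.  1.  1.  1.  1.  1.  1.  0.8 0.5 0.2 0.  0.2 0.6 0.6 0.3 0.2 0.  0.
 0.  0. ] [1.  1.  1.  1.  1.  1.  1.  0.8 0.5 0.2 0.  0.2 0.6 0.6 0.3 0.2 0.  0.
 0.  0. ]
```

servo_tool --increments '[{"dx": 0.0, "dy": 0.0, "dz": 0.0, "wx": -0.008, "wy": 0.0, "wz": 0.029}, {"dx": 0.0, "dy": 0.0, "dz": 0.0, "wx": -0.008, "wy": 0.0, "wz": 0.029}, {"dx": 0.0, "dy": 0.0, "dz": 0.0, "wx": 0.0, "wy": 0.0, "wz": 0.0}]'

```text
time_s: 17.02
eef_pos: [0.5627, 0.2785, 0.1165]
ee_rot: [[-0.286, 0.956, -0.069], [0.921, 0.294, 0.256], [0.265, 0.01, -0.964]]
wrist_force: [1.3, -2.7, 16.6]
gripper_width: 0.0141
finger_force: 30.3
```

```bash
python3 st.py; python3 pot.py
```

```text
17.02 lid [562.  278.9 101.4] yaw -72.9 z [-0.006 -0.007] F [ 1.3 -2.7 16.6] T [ 0.06 -0.11  0.48] w 0.0141 q7 [-0.82  0.61  0.65  1.77 -0.76  1.01  0.5 ]
shift ((-0.0063968442759438915, 0.06956548138093233), 1.0230962018171945) absdiff 7.6396685 bright cols [1.  1.  1.  1.  1.  1.  1.  0.8 0.5 0.2 0.  0.2 0.6 0.6 0.3 0.2 0.  0.
 0.  0. ] [1.  1.  1.  1.  1.  1.  1.  0.8 0.5 0.2 0.  0.3 0.6 0.5 0.3 0.2 0.  0.
 0.  0. ]
```

servo_tool --increments '[{"dx": 0.0, "dy": 0.0, "dz": 0.0, "wx": -0.008, "wy": 0.0, "wz": 0.029}, {"dx": 0.0, "dy": 0.0, "dz": 0.0, "wx": 0.0, "wy": 0.0, "wz": 0.0}]'

```text
time_s: 17.32
eef_pos: [0.5627, 0.2785, 0.1165]
ee_rot: [[-0.258, 0.964, -0.061], [0.929, 0.265, 0.258], [0.265, 0.01, -0.964]]
wrist_force: [1.0, -2.3, 16.8]
gripper_width: 0.0137
finger_force: 30.3
```

```bash
python3 st.py; python3 pot.py
```

```text
17.32 lid [562.1 278.9 101.4] yaw -74.7 z [-0.006 -0.007] F [ 1.  -2.3 16.8] T [ 0.09 -0.07  0.47] w 0.0137 q7 [-0.82  0.61  0.66  1.78 -0.76  1.01  0.48]
shift ((-0.02336957924223171, 0.04928480618413644), 1.0138555312156676) absdiff 7.841199 bright cols [1.  1.  1.  1.  1.  1.  1.  0.8 0.5 0.2 0.  0.2 0.6 0.6 0.3 0.2 0.  0.
 0.  0. ] [1.  1.  1.  1.  1.  1.  1.  0.8 0.5 0.2 0.  0.4 0.6 0.5 0.3 0.2 0.  0.
 0.  0. ]
```

servo_tool --increments '[{"dx": 0.03, "dy": 0.0, "dz": -0.1, "wx": 0.0, "wy": 0.0, "wz": 0.0}, {"dx": 0.03, "dy": 0.0, "dz": -0.1, "wx": 0.0, "wy": 0.0, "wz": 0.0}, {"dx": 0.03, "dy": 0.0, "dz": -0.1, "wx": 0.0, "wy": 0.0, "wz": 0.0}, {"dx": 0.0, "dy": 0.0, "dz": 0.0, "wx": 0.0, "wy": 0.0, "wz": 0.0}]'

```text
time_s: 17.88
eef_pos: [0.5624, 0.2784, 0.1185]
ee_rot: [[-0.258, 0.964, -0.062], [0.929, 0.265, 0.257], [0.264, 0.009, -0.964]]
wrist_force: [3.9, 0.2, 7.4]
gripper_width: 0.0137
finger_force: 30.0
```

```bash
python3 st.py; python3 pot.py
```

```text
17.88 lid [561.8 278.7 103.5] yaw -74.7 z [-0.005 -0.006] F [3.9 0.2 7.4] T [-0.1  -0.81  0.08] w 0.0137 q7 [-0.83  0.61  0.66  1.78 -0.76  1.01  0.48]
shift ((-0.10946808969018917, 0.11535112262104263), 1.0236892233954535) absdiff 8.123725 bright cols [1.  1.  1.  1.  1.  1.  1.  0.8 0.5 0.2 0.  0.2 0.6 0.6 0.3 0.2 0.  0.
 0.  0. ] [1.  1.  1.  1.  1.  1.  1.  0.8 0.6 0.2 0.  0.3 0.6 0.5 0.2 0.2 0.  0.
 0.  0. ]
```

servo_tool --increments '[{"dx": 0.02, "dy": 0.0, "dz": -0.08, "wx": 0.0, "wy": 0.0, "wz": 0.0}, {"dx": 0.02, "dy": 0.0, "dz": -0.06, "wx": 0.0, "wy": 0.0, "wz": 0.0}, {"dx": 0.0, "dy": 0.0, "dz": 0.0, "wx": 0.0, "wy": 0.0, "wz": 0.0}]'

```text
time_s: 18.3
eef_pos: [0.5621, 0.2781, 0.1194]
ee_rot: [[-0.258, 0.964, -0.062], [0.93, 0.265, 0.256], [0.264, 0.008, -0.965]]
wrist_force: [6.0, 0.4, 6.0]
gripper_width: 0.0136
finger_force: 30.0
```

```bash
python3 st.py; python3 pot.py
```

```text
18.3 lid [561.4 278.5 104.3] yaw -74.7 z [-0.004 -0.005] F [6.  0.4 6. ] T [-0.17 -1.18 -0.09] w 0.0136 q7 [-0.83  0.6   0.66  1.78 -0.76  1.01  0.47]
shift ((-0.11296197692587029, 0.050174828348140466), 1.0113532514042325) absdiff 8.452806 bright cols [1.  1.  1.  1.  1.  1.  1.  0.8 0.5 0.2 0.  0.2 0.6 0.6 0.3 0.2 0.  0.
 0.  0. ] [1.  1.  1.  1.  1.  1.  1.  0.8 0.6 0.2 0.  0.3 0.6 0.5 0.2 0.2 0.  0.
 0.  0. ]
```

servo_tool --increments '[{"dx": 0.0, "dy": 0.1, "dz": 0.0, "wx": 0.0, "wy": 0.0, "wz": 0.0}, {"dx": 0.02, "dy": 0.05, "dz": -0.08, "wx": 0.0, "wy": 0.0, "wz": 0.0}, {"dx": 0.0, "dy": 0.0, "dz": 0.0, "wx": 0.0, "wy": 0.0, "wz": 0.0}]'

```text
time_s: 18.73
eef_pos: [0.5624, 0.2783, 0.1194]
ee_rot: [[-0.257, 0.964, -0.065], [0.93, 0.265, 0.255], [0.263, 0.006, -0.965]]
wrist_force: [4.0, -0.1, 2.6]
gripper_width: 0.0135
finger_force: 30.0
```

```bash
python3 st.py; python3 pot.py
```

```text
18.73 lid [561.7 278.6 104.3] yaw -74.7 z [-0.002 -0.004] F [ 4.  -0.1  2.6] T [-0.44 -0.88 -0.04] w 0.0135 q7 [-0.83  0.61  0.66  1.77 -0.76  1.02  0.47]
shift ((-0.14488421964270515, 0.06796778945097692), 1.0126636017693413) absdiff 8.535714 bright cols [1.  1.  1.  1.  1.  1.  1.  0.8 0.5 0.2 0.  0.2 0.6 0.6 0.3 0.2 0.  0.
 0.  0. ] [1.  1.  1.  1.  1.  1.  1.  0.8 0.6 0.2 0.  0.4 0.6 0.5 0.2 0.2 0.  0.
 0.  0. ]
```

servo_tool --increments '[{"dx": 0.02, "dy": 0.1, "dz": -0.08, "wx": 0.0, "wy": 0.0, "wz": 0.0}, {"dx": 0.01, "dy": 0.1, "dz": -0.05, "wx": 0.0, "wy": 0.0, "wz": 0.0}, {"dx": 0.0, "dy": 0.0, "dz": 0.0, "wx": 0.0, "wy": 0.0, "wz": 0.0}]'

```text
time_s: 19.15
eef_pos: [0.5626, 0.2784, 0.1194]
ee_rot: [[-0.257, 0.964, -0.068], [0.93, 0.266, 0.254], [0.263, 0.002, -0.965]]
wrist_force: [-1.1, -0.8, -8.0]
gripper_width: 0.0137
finger_force: 30.0
```

```bash
python3 st.py; python3 pot.py
```

```text
19.15 lid [561.9 278.8 104.4] yaw -74.6 z [ 0.001 -0.003] F [-1.1 -0.8 -8. ] T [-1.16 -0.28  0.02] w 0.0137 q7 [-0.82  0.61  0.66  1.77 -0.76  1.02  0.47]
shift ((-0.13666562799278026, 0.04831258289502749), 1.054376819398668) absdiff 8.854591 bright cols [1.  1.  1.  1.  1.  1.  1.  0.8 0.5 0.2 0.  0.2 0.6 0.6 0.3 0.2 0.  0.
 0.  0. ] [1.  1.  1.  1.  1.  1.  1.  0.8 0.6 0.2 0.  0.4 0.7 0.5 0.2 0.2 0.  0.
 0.  0. ]
```

servo_tool --increments '[{"dx": -0.02, "dy": 0.0, "dz": 0.08, "wx": 0.0, "wy": 0.0, "wz": 0.0}, {"dx": 0.0, "dy": 0.0, "dz": 0.0, "wx": 0.0, "wy": 0.0, "wz": 0.0}]'

```text
time_s: 19.45
eef_pos: [0.5633, 0.2788, 0.1196]
ee_rot: [[-0.257, 0.964, -0.067], [0.93, 0.266, 0.255], [0.264, 0.004, -0.965]]
wrist_force: [-2.7, -1.3, -4.8]
gripper_width: 0.0136
finger_force: 30.0
```

servo_tool --increments '[{"dx": 0.0, "dy": 0.0, "dz": 0.0, "wx": 0.0, "wy": 0.0, "wz": 0.0}, {"dx": 0.0, "dy": 0.0, "dz": 0.0, "wx": 0.0, "wy": 0.0, "wz": 0.0}, {"dx": 0.0, "dy": 0.0, "dz": 0.0, "wx": 0.0, "wy": 0.0, "wz": 0.0}, {"dx": 0.0, "dy": 0.0, "dz": 0.0, "wx": 0.0, "wy": 0.0, "wz": 0.0}]' --jaw -0.1

```text
time_s: 19.95
eef_pos: [0.5645, 0.2789, 0.1202]
ee_rot: [[-0.257, 0.964, -0.064], [0.93, 0.265, 0.256], [0.264, 0.006, -0.965]]
wrist_force: [0.6, -0.3, 0.1]
gripper_width: 0.0408
finger_force: 0.0
```

servo_tool --increments '[{"dx": 0.0, "dy": 0.0, "dz": -1.0, "wx": 0.0, "wy": 0.0, "wz": 0.0}, {"dx": 0.0, "dy": 0.0, "dz": -2.0, "wx": 0.0, "wy": 0.0, "wz": 0.0}, {"dx": 0.0, "dy": 0.0, "dz": -4.0, "wx": 0.0, "wy": 0.0, "wz": 0.0}, {"dx": 0.0, "dy": 0.0, "dz": -5.0, "wx": 0.0, "wy": 0.0, "wz": 0.0}, {"dx": 0.0, "dy": 0.0, "dz": -5.0, "wx": 0.0, "wy": 0.0, "wz": 0.0}, {"dx": 0.0, "dy": 0.0, "dz": 0.0, "wx": 0.0, "wy": 0.0, "wz": 0.0}]'

```text
time_s: 20.7
eef_pos: [0.578, 0.233, 0.2896]
ee_rot: [[-0.256, 0.965, -0.056], [0.93, 0.262, 0.258], [0.263, 0.014, -0.965]]
wrist_force: [-0.5, -0.5, 1.1]
gripper_width: 0.0412
finger_force: 0.0
```

```bash
python3 pot.py pics/s5.png; python3 - <<'E'
from h import *
im=cv2.imread("pics/s5.png");g=cv2.cvtColor(im,6).astype(float)
# black bar on lid: axis at bar mid/top plane
x0,y0=165,245;sub=g[y0:y0+70,x0:x0+85]
m=(sub<45).astype(np.uint8);n,l,st,c=cv2.connectedComponentsWithStats(m)
for i in range(1,n):
    if st[i,4]>15:
        ys,xs=np.nonzero(l==i);p=np.c_[xs+x0,ys+y0]
        W=plane("scene",p,.128)[:,:2];w,v=np.linalg.eigh(np.cov(W.T));d=v[:,1]
        print(st[i],p.mean(0),W.mean(0).round(4),"axis",np.degrees(np.arctan2(d[1],d[0])).round(1),np.sqrt(w*12).round(3))
# lid plate outline: expected for locked height
E
```

```text
shift ((-0.36199389550410643, 0.0816173685070094), 1.0249020597669813) absdiff 9.172832 bright cols [1.  1.  1.  1.  1.  1.  1.  0.8 0.5 0.2 0.  0.2 0.6 0.6 0.3 0.2 0.  0.
 0.  0. ] [1.  1.  1.  1.  1.  1.  1.  0.8 0.5 0.2 0.2 0.6 0.6 0.4 0.3 0.  0.  0.
 0.  0. ]
[77  0  8 18 53] [246.28301887 254.62264151] [0.5527 0.1317] axis 141.8 [0.011 0.074]
[ 6 28  5 11 23] [173.56521739 278.95652174] [0.6514 0.2952] axis 143.2 [0.007 0.039]
[ 32  33  16  24 196] [204.73469388 289.06632653] [0.5582 0.2814] axis 113.1 [0.024 0.071]
[ 0 43 16 23 66] [174.46969697 301.45454545] [0.5916 0.3471] axis 133.3 [0.025 0.074]
```

```bash
python3 -c "
from cell import *
print(job_done())"
```

```text
the job is handed in; nothing more can be done
None
```

The lid is on the pot, turned clockwise to the stop and sprung up about 3 mm into its catch. It held when I pulled it up with 8 N, and I handed the job in at about 21 s with the robot clear. The pot may have moved about 1 mm and turned a degree or two. I did not check the bystanders in a last picture.

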